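Pack the refill tray in the dental lab

ROBOT

A 6-joint arm with a two-finger parallel gripper is mounted at the origin on the work surface. World frame = base frame: x ahead of the robot, y to its left, z up, the work surface at z = 0. Lengths are in m, angles in rad, forces in N, time in s.
With the tool pointing down it reaches from about 0.325 to 0.85 m from the base axis. Payload 15.5 kg.
Tool frame: the origin (TCP) lies midway between the tips of the shut fingers; the grasp point (between the pads) lies 19 mm behind it; z points along the fingers, y is the direction in which the jaws open and shut (so a half turn about z gives the same grasp; the last joint's range is limited). The gripper opens to 91 mm and grips with 3 to 60 N. Pads are 32 mm wide; open, the fingers measure 118 mm over their backs; the gripper's body (76 mm by 178 mm) begins 60 mm behind the grasp point.
Start: joints at [1.171, 0.494, 1.345, -0, 1.302, -0.096], TCP at [0.188, 0.596, 0.19] pointing down, gripper open.
Joint ranges: [-2.91, 2.91], [-0.82, 2.16], [0.22, 2.67], [-1.22, 4.37], [0.12, 2.79], [-3.08, 3.08]. Speed limits (rad/s): [1.89, 1.89, 2.57, 3.01, 3.01, 3.01].

INTERFACE

Orientations are given as a unit quaternion [w, x, y, z].
In Python, from plant import bot gives the robot as it stands.
- The arm moves only by the tool send_rows, never from a script. Its argument "targets" is a list of rows, each a list of 6 numbers: the shift along the tool's x, y, z in units of 30 mm (1.0 is 30 mm), then the turn, a rotation vector about the tool's x, y, z in rad. In form: [[tx, ty, tz, ax, ay, az], ...]. A call has 1 to 12 rows; each row shifts and turns the pose as measured when the row begins, along the tool's axes as they then stand; what a row does not reach is not made up. A row lasts 1/12 s, in which the tool goes at most 41.7 mm and 7.16 degrees, less where a joint would pass 70% of its speed; a pose out of reach is approached as far as the arm can. A call is refused whole if a number of a shift passes 1 or a number of a turn 0.125, either way. A call with a gripper value outside its range is refused whole. "hand" is the closure, from -1 (fully open) to 1 (shut), set as the call begins (left out, the last holds). The fingers move at their own pace and stop on an object; "newtons" is the grip in N (left out, the last holds). Time passes only in rows, so rows that do not move let the fingers close. It gives the time, the measured TCP pose, the force and the opening at its end, in the units of the state.
- bot.state(): the state, without advancing time (a new reading comes with each control period).
- bot.capture(name): name is "scene" or "top"; returns the picture (384x512x3 uint8, red, green, blue); there is no depth.
- bot.camera_info(name): a dict with "fx", "fy", "cx", "cy" (pixels), "rvec" (rotation vector, rad) and "tvec" (3), from world to camera coordinates, as OpenCV has them. Camera axes: x right, y down, z forward; pixel columns grow to the right and rows downward; lengths in m; the calibration is good to about 2 mm. A picture is of the moment at which its call begins. camera_info takes no time and is no camera call.
- bot.close_job(): hands the job in, once; it reports no verdict.
The state is a dict: "time_s": time; "joint_positions": joint angles; "joint_velocities": joint speeds; "joint_efforts": joint torques, N m; "tcp_pos": TCP position; "tool_rot": TCP orientation; "ft_force": force on the tool from outside, world axes, zero at the start; "wrist_torque": the same for the moment, N m; "finger_gap": finger opening in m.
Only numpy, scipy, OpenCV 4.12 (cv2) and the standard library are available. Lean on these libraries where they do the work, as an engineer would, in place of code of your own. Each camera call takes 0.05 s, during which the arm holds its last target. There are 200 camera calls.

TASK

Pack the cardboard carton, the wide white jar and the amber bottle together into the blue tray on the metal riser, so that all three stand upright inside it, side by side, each with its base flat on the tray's floor. It is a snug fit: set each one down gently rather than dropping it, and leave the plaster cast, the bur block and the instrument pot where they are.

Things in the scene. Friction and masses are not known exactly. Their poses are not given: they have to be found in the camera images.
- tray: Square blue open tray fixed on a low aluminium riser; one fixed piece. Origin: at bench height under the tray's centre; x, y along the tray's sides, z up. Tray 138 x 138 mm outside, 130 x 130 mm inside, walls 4 mm; inner floor 44 mm, rim 77 mm above the bench (33 mm deep inside). Riser: 124 mm along x, 170 mm along y (16 mm past the tray on both y sides), 40 mm tall.
- tray_floor (a point): Centre of the tray's inner floor, 44 mm above the tray's origin, same axes. The goods fit only with the carton along one wall and the jar and bottle side by side in the strip left free: 8 mm to spare in all across carton and jar, 10 mm along the carton, 14 mm along jar and bottle.
- carton: Closed cardboard carton with a white paper strip, 120 mm along its x, 60 mm along its y, 75 mm tall, about 0.2 to 0.4 kg. Origin: centre of its underside; z up. It starts upright.
- jar: White plastic jar, a plain closed cylinder of diameter 62 mm and height 120 mm with a pale label, about 0.2 to 0.35 kg. Origin: centre of its underside; z up along its axis. It starts upright.
- bottle: Amber glass bottle with a black cap: body diameter 54 mm up to 92 mm height, then a shoulder narrowing to the cap, which has diameter 34 mm and reaches from 105 to 145 mm height; about 0.17 to 0.32 kg. Origin: centre of its underside; z up along its axis. It starts upright.
- cast: Bystander: plaster dental cast, a block 64 x 70 mm with a pink-brown arch of teeth, 39 mm tall. Origin: centre of its underside.
- bur_block: Bystander: stepped pale-wood block 50 x 85 mm with small steel burs standing in it, 58 mm tall. Origin: centre of its underside.
- pot: Bystander: steel pot, diameter 72 mm, 95 mm tall, with hand instruments standing out of it up to 160 mm. Origin: centre of its underside.

How it is judged:
At the end, for the whole second after the job is handed in: The carton, the jar and the bottle all stand inside the tray: each one's underside centre is within 62 mm of the tray's centre along both tray axes and within 5 mm of the inner floor's height, each is upright to 0.07 rad (4 degrees) and at rest (under 0.02 m/s) (x of carton in the frame of tray_floor between -0.062 and 0.062 m and y of carton in the frame of tray_floor between -0.062 and 0.062 m and z of carton in the frame of tray_floor between -0.004 and 0.005 m and angle between each of carton, jar, bottle's own z axis and vertical below 0.07 rad and linear speed of each of carton, jar, bottle below 0.02 m/s and x of jar in the frame of tray_floor between -0.062 and 0.062 m and y of jar in the frame of tray_floor between -0.062 and 0.062 m and z of jar in the frame of tray_floor between -0.004 and 0.005 m and x of bottle in the frame of tray_floor between -0.062 and 0.062 m and y of bottle in the frame of tray_floor between -0.062 and 0.062 m and z of bottle in the frame of tray_floor between -0.004 and 0.005 m); the robot touches nothing.
It fails at once if the carton is dropped or flung: it moves faster than 0.6 m/s while no finger touches it (a fall of about 20 mm) (linear speed of carton above 0.6 m/s and contact force between the fingers and carton below 0.05 N).
It fails at once if the jar is dropped or flung: it moves faster than 0.6 m/s while no finger touches it (a fall of about 20 mm) (linear speed of jar above 0.6 m/s and contact force between the fingers and jar below 0.05 N).
It fails at once if the bottle is dropped or flung: it moves faster than 0.6 m/s while no finger touches it (a fall of about 20 mm) (linear speed of bottle above 0.6 m/s and contact force between the fingers and bottle below 0.05 N).
It fails at once if the plaster cast, the bur block or the instrument pot is pushed more than 20 mm from where it stood or tipped over (distance of any of cast, bur_block, pot from where it was at the start of the episode above 0.02 m or angle between any of cast, bur_block, pot's own z axis and vertical above 0.3 rad).
It also fails if it takes over 72 s, if anything falls off the work surface, if the arm or the gripper's body presses on something with over 40 N, if the wrist force passes 120 N, or if a joint passes its speed limit or range.

## Working session

There is one attempt and no reset: what is moved stays moved. The work goes in short steps, Python scripts to look and compute and a tool call to move; the robot and the scene stay as the last step left them, time stands still between calls to the robot, and variables do not carry over. Pictures are saved under pics/ and viewed, about 8 in all and at most 12, crops included, and the job is handed in when it is done.

Besides the shell and the picture viewer there is one more tool, called by a JSON object that holds its "op" and its "data". send_rows: Moves the arm, as the interface text tells. Its arguments: {"type":"object","properties":{"targets":{"type":"array"},"hand":{"type":"number"},"newtons":{"type":"number"}},"required":["targets"]}

```bash
mkdir -p pics; python3 - <<'E'
from plant import bot
import cv2
for n in("scene","top"):
    im=bot.capture(n); cv2.imwrite(f"pics/{n}0.png",cv2.cvtColor(im,cv2.COLOR_RGB2BGR)); print(n,bot.camera_info(n))
a=cv2.imread("pics/scene0.png");b=cv2.imread("pics/top0.png")
s=bot.state();print(s)
E
```

```text
scene {'fx': 426.3982393860685, 'fy': 426.3982393860685, 'cx': 254.96522126666005, 'cy': 183.46414914282002, 'rvec': array([ 2.23193839,  0.97549313, -0.402286  ]), 'tvec': array([-0.47106754, -0.249372  ,  1.53027904])}
top {'fx': 416.3969108529474, 'fy': 416.3969108529474, 'cx': 256.07451542371666, 'cy': 194.68592547150485, 'rvec': array([ 2.16809361, -2.21550431,  0.05318577]), 'tvec': array([0.06914775, 0.59777003, 1.16942436])}
{'time_s': 0.1, 'joint_positions': array([ 1.17050975e+00,  4.94133177e-01,  1.34605849e+00, -2.46654894e-05,
        1.30251296e+00, -9.54829329e-02]), 'joint_velocities': array([ 0.00165414, -0.00108194, -0.00133565,  0.00015652,  0.00054865,
        0.00086661]), 'joint_efforts': array([ 1.83045529e-03, -8.80234623e+01, -3.82543159e+01,  7.09585939e-02,
        4.81091382e-02, -1.81646681e-05]), 'tcp_pos': array([0.18741685, 0.59585072, 0.18949399]), 'tool_rot': array([-1.24887659e-04,  1.51809290e-01,  9.88409647e-01, -5.41911210e-04]), 'ft_force': array([-0.17979784,  0.53813879, -0.22711394]), 'wrist_torque': array([ 0.03657058, -0.00479164, -0.00293965]), 'finger_gap': 0.09116712795996754}
```

View pics/top0.png

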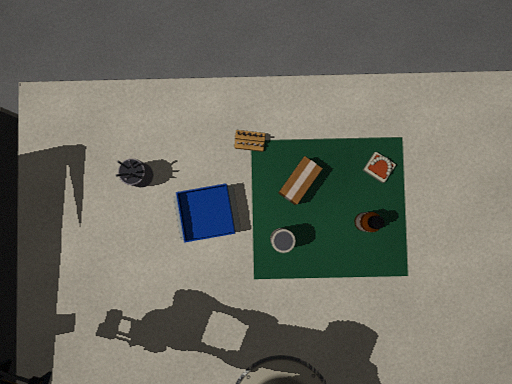

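View pics/scene0.png

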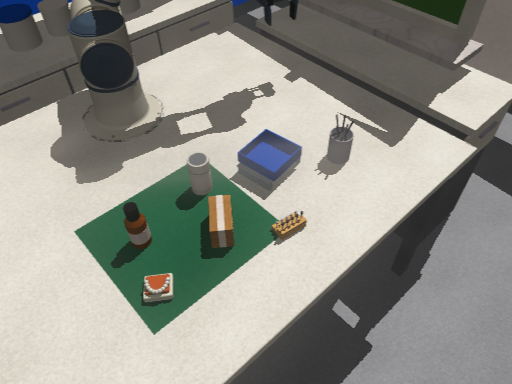

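The top view has image-up = +x and image-left = +y. It shows the tray at about (207,213), the carton at (301,180), the jar at (284,240), the bottle at (370,220), the pot at (133,172), the bur block at (250,140) and the cast at (380,167). The scene view shows the same layout.

```bash
cat > h.py <<'E'
import numpy as np, cv2
from scipy.spatial.transform import Rotation as R
from plant import bot
def ray(name,uv,z):
    c=bot.camera_info(name); K=np.array([[c['fx'],0,c['cx']],[0,c['fy'],c['cy']],[0,0,1]])
    M=R.from_rotvec(c['rvec']).as_matrix(); o=-M.T@c['tvec']
    uv=np.atleast_2d(uv).astype(float)
    d=np.c_[uv,np.ones(len(uv))]@np.linalg.inv(K).T@M
    return (o+d*((z-o[2])/d[:,2])[:,None])[:,:2]
def project(name,P):
    c=bot.camera_info(name); K=np.array([[c['fx'],0,c['cx']],[0,c['fy'],c['cy']],[0,0,1]])
    return cv2.projectPoints(np.atleast_2d(P).astype(float),c['rvec'],c['tvec'],K,None)[0][:,0]
def blob(mask,near,r=60,minA=8):
    n,l,s,c=cv2.connectedComponentsWithStats(mask.astype(np.uint8))
    k=[i for i in range(1,n) if s[i,4]>=minA and np.hypot(*(c[i]-near))<r]
    i=max(k,key=lambda i:s[i,4]); return (l==i).astype(np.uint8),c[i],s[i]
def quatR(s): w,x,y,z=s['tool_rot']; return R.from_quat([x,y,z,w])
def to(p,jaw=None):
    """tool-frame shift (units of 30mm) from present pose to world p; turn about tool z for jaw (world dir angle)"""
    s=bot.state(); r=quatR(s); M=r.as_matrix()
    d=np.array(p)-s['tcp_pos']; 
    print('t',round(s['time_s'],2),'tcp',s['tcp_pos'].round(4),'zaxis',M[:,2].round(4),'gap',round(s['finger_gap'],4),'F',s['ft_force'].round(2))
    print('shift units',(M.T@d/0.03).round(2))
    a=np.arctan2(M[1,1],M[0,1]); print('jaw angle',round(a,4))
    if jaw is not None:
        e=(jaw-a+np.pi/2)%np.pi-np.pi/2; print('turn about tool z',round(-e,4),'j6',s['joint_positions'][5].round(3))
    # levelling turn in tool axes
    lv=np.cross(M[:,2],[0,0,-1]); print('level rotvec (tool)',(M.T@lv).round(4))
E
python3 - <<'E'
from h import *
im=cv2.imread('pics/top0.png'); hsv=cv2.cvtColor(im,cv2.COLOR_BGR2HSV)
print('tcp px',project('top',bot.state()['tcp_pos']),'base px',project('top',[0,0,0]))
H,S,V=[hsv[...,i].astype(int) for i in range(3)]
m,c,s=blob((H>100)&(H<130)&(S>120)&(V>40),(207,213)); print('tray',c,s)
for z in(.044,.077):
    q=cv2.boxPoints(cv2.minAreaRect(cv2.findNonZero(m))); print(z,q.round(1).tolist(),ray('top',q,z).round(4).tolist())
big=cv2.resize(im[120:280,160:420],None,fx=3,fy=3,interpolation=cv2.INTER_CUBIC); cv2.imwrite('pics/crop1.png',cv2.convertScaleAbs(big,alpha=1.6))
E
```

```text
tcp px [[ 33.10602653 368.11460201]] base px [[280.69595252 407.53389053]]
tray [206.04218562 212.57533146] [ 176  184   59   58 2489]
0.044 [[175.39999389648438, 191.6999969482422], [226.1999969482422, 183.0], [234.8000030517578, 233.1999969482422], [184.0, 241.89999389648438]] [[0.6108, 0.2804], [0.6319, 0.1384], [0.4923, 0.1172], [0.4713, 0.2582]]
0.077 [[175.39999389648438, 191.6999969482422], [226.1999969482422, 183.0], [234.8000030517578, 233.1999969482422], [184.0, 241.89999389648438]] [[0.6087, 0.2738], [0.6292, 0.1359], [0.4935, 0.1153], [0.4732, 0.2523]]
```

View pics/crop1.png

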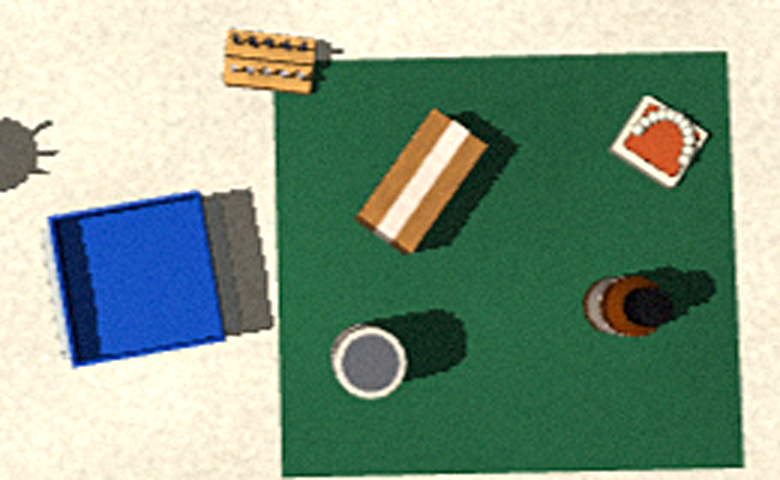

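```bash
python3 - <<'E'
from h import *
im=cv2.imread('pics/top0.png'); hsv=cv2.cvtColor(im,cv2.COLOR_BGR2HSV)
H,S,V=[hsv[...,i].astype(int) for i in range(3)]
obj=~((H>60)&(H<95)&(S>90))            # not green cloth
# carton: brown | white strip, top only
m=obj&(V>75)
mm,c,s=blob(m,(301,180),25); q=cv2.boxPoints(cv2.minAreaRect(cv2.findNonZero(mm))); w=ray('top',q,.075)
print('carton',c,s,w.round(4).tolist(),'ctr',w.mean(0),'sides',np.linalg.norm(w[1]-w[0]),np.linalg.norm(w[2]-w[1]))
brown=(H>8)&(H<25)&(S>100)&(V>60)
# jar
mm,c,s=blob(obj&(V>60),(284,240),20); print('jar whole',s)
g,c,s=blob(obj&(V>60)&(V<135),(284,240),8); (e)=cv2.fitEllipse(cv2.findContours(g,0,2)[0][0]); print('grey lid',e,ray('top',e[0],.12))
pts=cv2.findNonZero(mm); cc,rr=cv2.minEnclosingCircle(pts); print('jar circle',cc,rr,ray('top',cc,.12), rr*1.05/416)
cap,c,s=blob((V<35)&(S<256)&obj,(374,221),15); cc,rr=cv2.minEnclosingCircle(cv2.findNonZero(cap)); print('cap',c,s,cc,rr,ray('top',c,.145),ray('top',cc,.145))
print(V[216:232,352:392])
E
```

```text
carton [300.29411765 179.67951318] [279 156  44  48 986] [[0.6011, -0.0032], [0.7017, -0.077], [0.6658, -0.1253], [0.5656, -0.0514]] ctr [ 0.63355061 -0.06423489] sides 0.12474385434447091 0.06018095552917506
jar whole [270 228  26  25 492]
grey lid ((283.1004638671875, 240.4977569580078), (18.59832763671875, 18.986127853393555), 72.4895248413086) [[ 0.47364631 -0.01145471]]
jar circle (282.0, 240.0) 13.038504600524902 [[ 0.47498536 -0.0086473 ]] 0.03290968709267103
cap [375.78106509 221.66272189] [368 215  17  14 169] (375.7089538574219, 222.05224609375) 8.29130744934082 [[ 0.51745737 -0.24503875]] [[ 0.51648046 -0.24482092]]
[[ 64  61  68  59  37  59  79  77  80  62  34  41  65  74  66  69  68  60
   48  28  13  11  11  11  15  20  12  10  21  26  26  29  29  21  27  30
   27  16  25  26]
 [ 67  62  67  34  52  77  89  79  75  48  31  57  81  71  71  73  67  43
   11   2   5  10  22   7  14  12  12  17  19  12  15  27  21  24  27  24
   24  21  22  21]
 [ 67  68  52  42  67  92  84 103  88  40  46  73  77  76  75  72  44   5
    7   8  20  11  17  15  11  16   8   6  10  16  14  14
[... 1507 characters left out ...]
  58  66  62
   56  56  61  56]
 [ 62  61  61  69  60  34  62  95  93 111 105  34  54  78  75  73  72  73
   72  62  37  27  16   1  11  11  10  17  43  57  60  67  64  62  61  60
   63  61  61  58]
 [ 65  63  70  68  68  57  36  59  86  98 104  88  58  59  75  79  73  72
   69  68  64  65  59  56  49  49  35  48  61  61  60  62  63  65  58  58
   57  61  59  61]
 [ 66  60  62  61  58  61  58  54  50  54  79 100 102  68  47  64  66  68
   68  65  65  59  59  52  66  63  44  63  60  57  59  60  58  62  59  62
   62  56  58  60]
 [ 64  63  61  60  62  63  69  63  58  55  63  67  69  52  79  82  69  94
   81  77  68  74  66  38  44  61  64  63  63  55  60  60  59  61  59  59
   57  57  60  61]]
```

```bash
python3 - <<'E'
from h import *
to([.6355,-.0656,.15],0.937)
print(ray('top',[[133,172],[250,140],[380,167]],.05))
E
```

```text
t 0.1 tcp [0.1874 0.5959 0.1895] zaxis [-4.e-04 -1.e-03 -1.e+00] gap 0.0912 F [-0.18  0.54 -0.23]
shift units [-20.86 -16.55   1.33]
jaw angle 1.266
turn about tool z 0.329 j6 -0.095
level rotvec (tool) [-0.0011 -0.0001 -0.    ]
[[ 0.66786674  0.39657978]
 [ 0.75019728  0.06969562]
 [ 0.66664793 -0.28893215]]
```

{"op": "send_rows", "data": {"targets": [[-0.9, -0.7, 0, 0, 0, 0], [-0.9, -0.7, 0, 0, 0, 0], [-0.9, -0.7, 0, 0, 0, 0], [-0.9, -0.7, 0, 0, 0, 0], [-0.9, -0.7, 0, 0, 0, 0], [-0.9, -0.7, 0, 0, 0, 0], [-0.9, -0.7, 0, 0, 0, 0], [-0.9, -0.7, 0, 0, 0, 0], [-0.9, -0.7, 0, 0, 0, 0], [-0.9, -0.7, 0, 0, 0, 0], [-0.9, -0.7, 0, 0, 0, 0], [-0.9, -0.7, 0, 0, 0, 0]], "hand": -1, "newtons": 25}}

```text
time_s: 1.1
tcp_pos: [0.4248, 0.2473, 0.1862]
tool_rot: [-0.002, 0.147, 0.989, -0.002]
ft_force: [-0.3, 1.0, -0.4]
finger_gap: 0.0913
```

{"op": "send_rows", "data": {"targets": [[-0.9, -0.7, 0, 0, 0, 0], [-0.9, -0.7, 0, 0, 0, 0], [-0.9, -0.7, 0, 0, 0, 0], [-0.9, -0.7, 0, 0, 0, 0], [-0.9, -0.7, 0, 0, 0, 0], [-0.9, -0.7, 0, 0, 0, 0], [-0.9, -0.7, 0, 0, 0, 0], [-0.5, -0.5, 0, 0, 0, 0], [0, 0, 0, 0, 0, 0.11], [0, 0, 0, 0, 0, 0.11], [0, 0, 0, 0, 0, 0.11], [0, 0, 0, 0, 0, 0]]}}

```text
time_s: 2.1
tcp_pos: [0.5805, 0.0116, 0.1829]
tool_rot: [-0.003, 0.317, 0.948, -0.003]
ft_force: [-0.4, -0.0, 0.4]
finger_gap: 0.0911
```

```bash
python3 -c "
from h import *
to([.6355,-.0656,.1],0.937)"
```

```text
t 2.1 tcp [0.5805 0.0116 0.1829] zaxis [-0.0082 -0.004  -1.    ] gap 0.0911 F [-0.42 -0.03  0.39]
shift units [-3.02 -0.93  2.76]
jaw angle 0.9248
turn about tool z -0.0122 j6 -1.003
level rotvec (tool) [-0.0082 -0.0041 -0.    ]
```

{"op": "send_rows", "data": {"targets": [[-0.62, -0.19, 0.4, -0.008, -0.004, -0.012], [-0.62, -0.19, 0.4, 0, 0, 0], [-0.62, -0.19, 0.4, 0, 0, 0], [-0.62, -0.19, 0.4, 0, 0, 0], [-0.55, -0.17, 0.4, 0, 0, 0], [0, 0, 0, 0, 0, 0], [0, 0, 0, 0, 0, 0]]}}

```text
time_s: 2.68
tcp_pos: [0.6388, -0.066, 0.1197]
tool_rot: [-0.001, 0.297, 0.955, 0.0]
ft_force: [-0.4, -0.0, -0.0]
finger_gap: 0.0911
```

```bash
python3 - <<'E'
from h import *
to([.6355,-.0656,.038],0.937)
im=bot.capture('top')[...,::-1]
cv2.imwrite('pics/a.png',cv2.convertScaleAbs(cv2.resize(im[110:260,230:430],None,fx=4,fy=4,interpolation=cv2.INTER_CUBIC),alpha=1.6))
im=bot.capture('scene')[...,::-1]
b=cv2.convertScaleAbs(cv2.resize(im[150:300,120:320],None,fx=4,fy=4,interpolation=cv2.INTER_CUBIC),alpha=1.6)
cv2.imwrite('pics/b.png',b)
E
```

```text
t 2.68 tcp [ 0.6388 -0.066   0.1197] zaxis [-1.1e-03  9.0e-04 -1.0e+00] gap 0.0911 F [-0.43 -0.04 -0.01]
shift units [ 0.1  -0.05  2.72]
jaw angle 0.9669
turn about tool z 0.0299 j6 -1.164
level rotvec (tool) [ 0.0002 -0.0014  0.    ]
```

View pics/b.png

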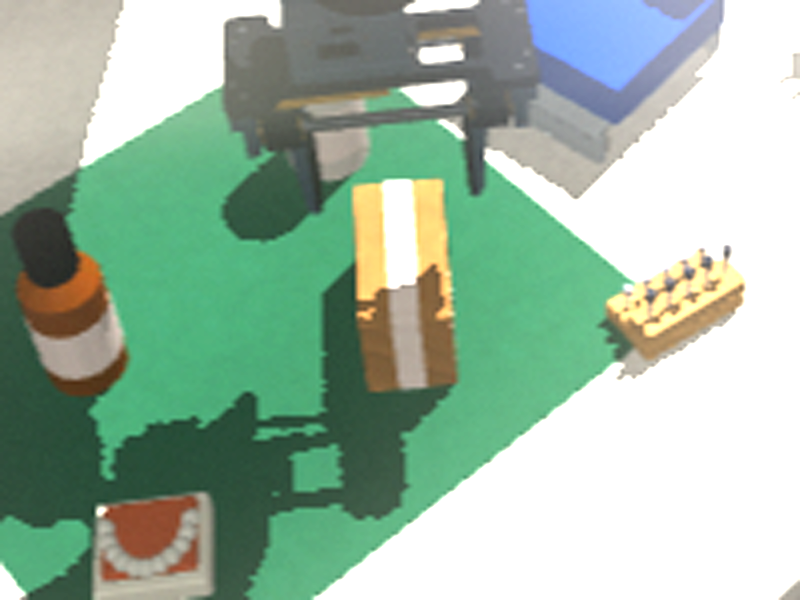

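The scene crop shows the open fingers, tips near crop (317,205) and (475,190), above and straddling the carton, whose top runs from (353,185) to (447,275). I'll descend and grip.

{"op": "send_rows", "data": {"targets": [[0.1, -0.05, 0.4, 0, 0, 0.03], [0, 0, 0.5, 0, 0, 0], [0, 0, 0.5, 0, 0, 0], [0, 0, 0.5, 0, 0, 0], [0, 0, 0.4, 0, 0, 0], [0, 0, 0.3, 0, 0, 0], [0, 0, 0, 0, 0, 0]]}}

```text
time_s: 3.37
tcp_pos: [0.6354, -0.0596, 0.0458]
tool_rot: [0.003, 0.307, 0.952, 0.001]
ft_force: [0.0, -0.2, -0.3]
finger_gap: 0.0915
```

```bash
python3 -c "
from h import *
to([.6355,-.0656,.040],0.937)"
```

```text
t 3.37 tcp [ 0.6354 -0.0596  0.0458] zaxis [ 6.9e-03  1.0e-04 -1.0e+00] gap 0.0915 F [ 0.01 -0.19 -0.3 ]
shift units [-0.12 -0.16  0.19]
jaw angle 0.9478
turn about tool z 0.0108 j6 -1.136
level rotvec (tool) [0.0041 0.0056 0.    ]
```

{"op": "send_rows", "data": {"targets": [[-0.12, -0.16, 0.19, 0.004, 0.006, 0.011], [0, 0, 0, 0, 0, 0]]}}

```text
time_s: 3.53
tcp_pos: [0.6357, -0.0651, 0.041]
tool_rot: [-0.0, 0.311, 0.95, 0.0]
ft_force: [-0.0, -0.3, 0.2]
finger_gap: 0.0914
```

{"op": "send_rows", "data": {"targets": [[0, 0, 0, 0, 0, 0], [0, 0, 0, 0, 0, 0], [0, 0, 0, 0, 0, 0], [0, 0, 0, 0, 0, 0], [0, 0, 0, 0, 0, 0], [0, 0, 0, 0, 0, 0], [0, 0, 0, 0, 0, 0], [0, 0, 0, 0, 0, 0]], "hand": 1, "newtons": 25}}

```text
time_s: 4.2
tcp_pos: [0.6371, -0.0657, 0.0435]
tool_rot: [0.002, 0.311, 0.95, 0.0]
ft_force: [-0.3, 0.1, -1.9]
finger_gap: 0.0599
```

```bash
python3 -c "
from h import *
to([.6355,-.0656,.16],0.937)"
```

```text
t 4.2 tcp [ 0.6371 -0.0657  0.0435] zaxis [ 3.1e-03 -4.0e-04 -1.0e+00] gap 0.0599 F [-0.33  0.05 -1.85]
shift units [ 0.03 -0.02 -3.88]
jaw angle 0.9378
turn about tool z 0.0008 j6 -1.134
level rotvec (tool) [0.0015 0.0028 0.    ]
```

{"op": "send_rows", "data": {"targets": [[0, 0, -0.4, 0.001, 0.003, 0], [0, 0, -0.8, 0, 0, 0], [0, 0, -0.8, 0, 0, 0], [0, 0, -0.8, 0, 0, 0], [0, 0, -0.8, 0, 0, 0], [0, 0, -0.3, 0, 0, 0], [0, 0, 0, 0, 0, -0.11], [0, 0, 0, 0, 0, -0.11], [0, 0, 0, 0, 0, -0.11], [0, 0, 0, 0, 0, -0.11], [0, 0, 0, 0, 0, -0.11], [0, 0, 0, 0, 0, -0.11]]}}

```text
time_s: 5.2
tcp_pos: [0.6342, -0.0649, 0.1607]
tool_rot: [-0.004, -0.026, 1.0, 0.001]
ft_force: [-0.3, 0.0, -1.7]
finger_gap: 0.0598
```

```bash
python3 - <<'E'
from h import *
for n,near in(('scene',(270,158)),('top',(207,213))):
    im=cv2.imread(f'pics/{n}0.png'); h=cv2.cvtColor(im,cv2.COLOR_BGR2HSV).astype(int)
    m,c,s=blob((h[...,0]>100)&(h[...,0]<130)&(h[...,1]>120)&(h[...,2]>40),near,30)
    hu=cv2.convexHull(cv2.findContours(m,0,cv2.CHAIN_APPROX_NONE)[0][0]); p=cv2.approxPolyDP(hu,3,True)[:,0]
    print(n,p.tolist(),ray(n,p,.077).round(4).tolist())
C=np.array([.551,.1946]);a=.149;E=np.array([[np.cos(a),np.sin(a)],[-np.sin(a),np.cos(a)]])
for n in('scene','top'): print(n,project(n,[[*(C+np.array(k)*.069@E),.077] for k in((1,1),(1,-1),(-1,-1),(-1,1))]).round(1).tolist())
t=C+np.array([0,-.033])@E; print('target',t); to([*t,.16],1.72)
E
```

```text
scene [[243, 155], [264, 142], [290, 156], [272, 171]] [[0.5178, 0.1187], [0.5187, 0.2033], [0.6163, 0.2167], [0.6245, 0.1351]]
top [[225, 184], [234, 233], [184, 241], [176, 192]] [[0.6266, 0.1394], [0.494, 0.1175], [0.4755, 0.2523], [0.6079, 0.2723]]
scene [[301.4, 145.9], [273.6, 171.7], [236.9, 151.3], [265.4, 127.7]]
top [[175.7, 191.6], [226.0, 182.9], [234.5, 233.4], [183.9, 242.1]]
target [0.55589883 0.16196564]
t 5.2 tcp [ 0.6342 -0.0649  0.1607] zaxis [-0.0072  0.0022 -1.    ] gap 0.0598 F [-0.25  0.04 -1.74]
shift units [2.22 7.69 0.06]
jaw angle 1.6221
turn about tool z -0.0979 j6 -1.819
level rotvec (tool) [ 0.0026 -0.0071  0.    ]
```

{"op": "send_rows", "data": {"targets": [[0, 0, 0, 0.003, -0.007, -0.098], [0.1, 0.9, 0, 0, 0, 0], [0.2, 0.9, 0, 0, 0, 0], [0.2, 0.9, 0, 0, 0, 0], [0.2, 0.9, 0, 0, 0, 0], [0.2, 0.9, 0, 0, 0, 0], [0.2, 0.9, 0, 0, 0, 0], [0.2, 0.9, 0, 0, 0, 0], [0, 0, 0, 0, 0, 0]]}}

```text
time_s: 5.95
tcp_pos: [0.5591, 0.1206, 0.1526]
tool_rot: [-0.004, -0.08, 0.997, 0.0]
ft_force: [0.3, 1.0, -2.4]
finger_gap: 0.0599
```

```bash
python3 - <<'E'
from h import *
im=cv2.imread('pics/scene0.png'); h=cv2.cvtColor(im,cv2.COLOR_BGR2HSV).astype(int)
m,c,s=blob((h[...,0]>95)&(h[...,0]<135)&(h[...,1]>60)&(h[...,2]>30),(270,155),30)
hu=cv2.convexHull(cv2.findContours(m,0,cv2.CHAIN_APPROX_NONE)[0][0]); p=cv2.approxPolyDP(hu,2,True)[:,0]
print(s,p.tolist(),ray('scene',p,.077).round(4).tolist())
to([.5559,.162,.16],1.72)
im=bot.capture('top')[...,::-1]
b=cv2.convertScaleAbs(cv2.resize(im[150:270,150:290],None,fx=5,fy=5,interpolation=cv2.INTER_CUBIC),alpha=1.6)
a=cv2.imread('pics/scene0.png')[115:195,215:325]; cv2.imwrite('pics/c.png',cv2.convertScaleAbs(cv2.resize(a,None,fx=7,fy=7,interpolation=cv2.INTER_CUBIC),alpha=1.3))
E
```

```text
[ 238  129   63   52 1299] [[265, 129], [300, 146], [274, 180], [260, 173], [238, 153]] [[0.4763, 0.2475], [0.6065, 0.2698], [0.6536, 0.1148], [0.6068, 0.1048], [0.5011, 0.1136]]
t 5.95 tcp [0.5591 0.1206 0.1526] zaxis [-7.7e-03 -1.0e-04 -1.0e+00] gap 0.0599 F [ 0.33  1.02 -2.38]
shift units [-0.12  1.38 -0.25]
jaw angle 1.7315
turn about tool z 0.0115 j6 -1.624
level rotvec (tool) [ 0.0011 -0.0077  0.    ]
```

View pics/c.png

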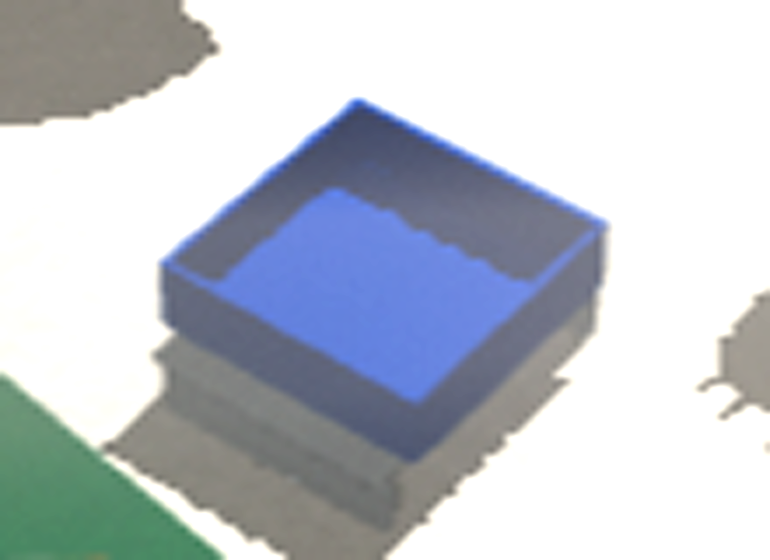

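The crop shows the tray rim corners at about (237.5,152), (301.3,146.3), (265.7,128.6) and (274.6,172) in the full picture. They fall within 1 px of my top-view fit, so the tray pose is confirmed.

{"op": "send_rows", "data": {"targets": [[-0.06, 0.6, -0.1, 0.001, -0.008, 0.012], [-0.06, 0.6, -0.1, 0, 0, 0], [0, 0.2, 0, 0, 0, 0], [0, 0, 0, 0, 0, 0], [0, 0, 0, 0, 0, 0]]}}

```text
time_s: 6.42
tcp_pos: [0.557, 0.16, 0.156]
tool_rot: [-0.001, -0.074, 0.997, -0.001]
ft_force: [-0.3, 0.5, -2.0]
finger_gap: 0.0597
```

```bash
python3 - <<'E'
from h import *
t=np.array([.551,.1946])+np.array([0,-.032])@np.array([[np.cos(.149),np.sin(.149)],[-np.sin(.149),np.cos(.149)]])
print(t);to([*t,.126],1.72)
ims=[cv2.resize(bot.capture(n)[...,::-1][r0:r0+100,c0:c0+130],None,fx=6,fy=6,interpolation=cv2.INTER_CUBIC)[:,:] for n,r0,c0 in(('scene',95,205),)]
cv2.imwrite('pics/d.png',cv2.convertScaleAbs(ims[0],alpha=1.3))
E
```

```text
[0.55575038 0.16295456]
t 6.42 tcp [0.557 0.16  0.156] zaxis [-0.0012 -0.0023 -1.    ] gap 0.0597 F [-0.33  0.51 -2.05]
shift units [0.03 0.1  1.  ]
jaw angle 1.7193
turn about tool z -0.0007 j6 -1.54
level rotvec (tool) [-0.0021 -0.0015  0.    ]
```

View pics/d.png

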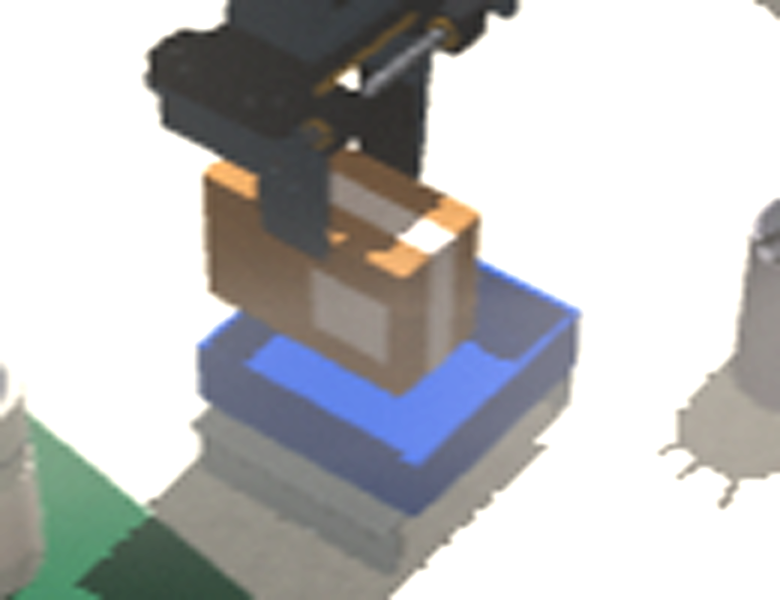

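The crop shows the held carton above the tray's −y half. Its lower corners are at crop (208,292), (400,397) and (470,335), and I'll convert those to tray coordinates.

```bash
cat >> h.py <<'E'
TC=np.array([.551,.1946]);TA=.149;TE=np.array([[np.cos(TA),np.sin(TA)],[-np.sin(TA),np.cos(TA)]])
def tray(p): return (np.atleast_2d(p)-TC)@TE.T
def world(q): return TC+np.array(q)@TE
E
python3 - <<'E'
from h import *
p=(np.array([[208,292],[400,397],[470,335],[205,170],[405,276],[479,215]])-2.5)/6+[205,95]
print((tray(ray('scene',p[:3],.1125))*1000).round(1).tolist(),(tray(ray('scene',p[3:],.1875))*1000).round(1).tolist())
print(tray(bot.state()['tcp_pos'][:2])*1000)
E
```

```text
[[-59.7, -66.6], [58.5, -67.0], [59.0, -12.8]] [[-58.9, -64.6], [59.5, -66.1], [60.7, -12.2]]
[[  0.73966537 -35.29784907]]
```

{"op": "send_rows", "data": {"targets": [[0.03, 0.1, 0.3, -0.002, -0.001, 0], [0, 0, 0.3, 0, 0, 0], [0, 0, 0.3, 0, 0, 0], [0, 0, 0, 0, 0, 0]]}}

```text
time_s: 6.8
tcp_pos: [0.5558, 0.16, 0.1255]
tool_rot: [-0.001, -0.073, 0.997, -0.0]
ft_force: [-0.0, -0.2, -3.3]
finger_gap: 0.0597
```

```bash
python3 -c "
from h import *
to([*world([0,-.032]),.100],1.72)"
```

```text
t 6.8 tcp [0.5558 0.16   0.1255] zaxis [-1.1e-03 -6.0e-04 -1.0e+00] gap 0.0597 F [-0.04 -0.17 -3.3 ]
shift units [-0.02  0.1   0.85]
jaw angle 1.7164
turn about tool z -0.0036 j6 -1.539
level rotvec (tool) [-0.0004 -0.0012 -0.    ]
```

{"op": "send_rows", "data": {"targets": [[-0.02, 0.12, 0.1, 0, 0, -0.003], [0, 0.08, 0.25, 0, 0, 0], [0, 0.04, 0.25, 0, 0, 0], [0, 0, 0.15, 0, 0, 0], [0, 0, 0, 0, 0, 0]]}}

```text
time_s: 7.22
tcp_pos: [0.5548, 0.1673, 0.0994]
tool_rot: [-0.001, -0.074, 0.997, -0.0]
ft_force: [0.5, 0.4, -2.5]
finger_gap: 0.0597
```

```bash
python3 -c "
from h import *
to([*world([0,-.032]),.0875],1.72)"
```

```text
t 7.22 tcp [0.5548 0.1673 0.0994] zaxis [-0.0029 -0.001  -1.    ] gap 0.0597 F [ 0.46  0.43 -2.48]
shift units [-0.01 -0.15  0.4 ]
jaw angle 1.7191
turn about tool z -0.0009 j6 -1.529
level rotvec (tool) [-0.0006 -0.003  -0.    ]
```

{"op": "send_rows", "data": {"targets": [[0, -0.1, 0.1, -0.001, -0.003, 0], [0, -0.05, 0.15, 0, 0, 0], [0, 0, 0.1, 0, 0, 0], [0, 0, 0, 0, 0, 0], [0, 0, 0, 0, 0, 0]]}}

```text
time_s: 7.63
tcp_pos: [0.5557, 0.1624, 0.0879]
tool_rot: [0.0, -0.074, 0.997, 0.0]
ft_force: [-0.8, -0.6, -1.4]
finger_gap: 0.0598
```

```bash
python3 -c "
from h import *
to([*world([0,-.033]),.0875],1.72)"
```

```text
t 7.63 tcp [0.5557 0.1624 0.0879] zaxis [ 7.e-04  6.e-04 -1.e+00] gap 0.0598 F [-0.84 -0.64 -1.41]
shift units [-0.   -0.01  0.01]
jaw angle 1.7194
turn about tool z -0.0006 j6 -1.539
level rotvec (tool) [ 0.0005  0.0007 -0.    ]
```

{"op": "send_rows", "data": {"targets": [[0, -0.03, 0.05, 0, 0, 0], [0, -0.03, 0.03, 0, 0, 0], [0, 0, 0, 0, 0, 0]]}}

```text
time_s: 7.88
tcp_pos: [0.5562, 0.1621, 0.0876]
tool_rot: [0.001, -0.074, 0.997, 0.002]
ft_force: [0.9, -0.2, -2.8]
finger_gap: 0.06
```

```bash
python3 -c "
from h import *
to([*world([0,-.034]),.0875],1.72); print(tray(bot.state()['tcp_pos'][:2]))"
```

```text
t 7.88 tcp [0.5562 0.1621 0.0876] zaxis [ 0.0021  0.0035 -1.    ] gap 0.06 F [ 0.85 -0.16 -2.79]
shift units [ 0.01 -0.04  0.  ]
jaw angle 1.7189
turn about tool z -0.0011 j6 -1.542
level rotvec (tool) [0.0031 0.0026 0.    ]
[[ 0.00028978 -0.03290051]]
```

{"op": "send_rows", "data": {"targets": [[0, -0.04, 0.1, 0.003, 0.002, 0], [0, 0, 0.1, 0, 0, 0], [0, 0, 0.05, 0, 0, 0]]}}

```text
time_s: 8.13
tcp_pos: [0.558, 0.1622, 0.0845]
tool_rot: [0.003, -0.074, 0.997, 0.001]
ft_force: [-10.8, -3.0, 23.9]
finger_gap: 0.0596
```

```bash
python3 -c "
from h import *
to([*world([0,-.034]),.0875],1.72); print(tray(bot.state()['tcp_pos'][:2]))"
```

```text
t 8.13 tcp [0.558  0.1622 0.0845] zaxis [ 0.006   0.0023 -1.    ] gap 0.0596 F [-10.83  -3.01  23.92]
shift units [ 0.07 -0.03 -0.1 ]
jaw angle 1.7189
turn about tool z -0.0011 j6 -1.54
level rotvec (tool) [0.0014 0.0062 0.    ]
[[ 0.0021372  -0.03306125]]
```

{"op": "send_rows", "data": {"targets": [[-0.02, -0.07, -0.09, 0.001, 0.006, 0], [0, -0.03, 0, 0, 0, 0], [0, 0, 0, 0, 0, 0]]}}

```text
time_s: 8.38
tcp_pos: [0.5584, 0.1611, 0.0878]
tool_rot: [-0.0, -0.074, 0.997, 0.002]
ft_force: [-0.0, -0.4, -2.3]
finger_gap: 0.0597
```

```bash
python3 -c "
from h import *
to([*world([0,-.034]),.0875],1.72); print(tray(bot.state()['tcp_pos'][:2]))"
```

```text
t 8.38 tcp [0.5584 0.1611 0.0878] zaxis [-3.0e-04  3.1e-03 -1.0e+00] gap 0.0597 F [-0.01 -0.42 -2.25]
shift units [0.08 0.01 0.01]
jaw angle 1.7189
turn about tool z -0.0011 j6 -1.545
level rotvec (tool) [0.0031 0.0001 0.    ]
[[ 0.0023644  -0.03425443]]
```

{"op": "send_rows", "data": {"targets": [[0, 0, 0.06, 0.003, 0, 0], [0, 0, 0.03, 0, 0, 0]]}}

```text
time_s: 8.55
tcp_pos: [0.5588, 0.1613, 0.0856]
tool_rot: [0.001, -0.074, 0.997, 0.0]
ft_force: [-7.7, 3.6, 18.3]
finger_gap: 0.0595
```

{"op": "send_rows", "data": {"targets": [[0, 0, 0, 0, 0, 0], [0, 0, 0, 0, 0, 0], [0, 0, 0, 0, 0, 0], [0, 0, 0, 0, 0, 0], [0, 0, 0, 0, 0, 0], [0, 0, -0.3, 0, 0, 0], [0, 0, -0.8, 0, 0, 0], [0, 0, -0.9, 0, 0, 0], [0, 0, -0.9, 0, 0, 0], [0, 0, -0.6, 0, 0, 0], [0, 0, 0, 0, 0, 0]], "hand": -1}}

```text
time_s: 9.47
tcp_pos: [0.5581, 0.1604, 0.1965]
tool_rot: [-0.0, -0.074, 0.997, -0.001]
ft_force: [0.7, 0.2, -0.2]
finger_gap: 0.0912
```

```bash
python3 -c "
from h import *
to([.474,-.011,.19],1.72)"
```

```text
t 9.47 tcp [0.5581 0.1604 0.1965] zaxis [-7.0e-04 -2.1e-03 -1.0e+00] gap 0.0912 F [ 0.67  0.23 -0.2 ]
shift units [ 3.61 -5.24  0.23]
jaw angle 1.7186
turn about tool z -0.0014 j6 -1.54
level rotvec (tool) [-0.002 -0.001  0.   ]
```

{"op": "send_rows", "data": {"targets": [[0.6, -0.87, 0, 0, 0, 0], [0.6, -0.87, 0, 0, 0, 0], [0.6, -0.87, 0, 0, 0, 0], [0.6, -0.87, 0, 0, 0, 0], [0.6, -0.87, 0, 0, 0, 0], [0.6, -0.87, 0.2, -0.002, -0.001, -0.001], [0, 0, 0, 0, 0, 0], [0, 0, 0, 0, 0, 0]]}}

```text
time_s: 10.13
tcp_pos: [0.4715, -0.0162, 0.1935]
tool_rot: [0.003, -0.076, 0.997, -0.0]
ft_force: [0.0, 0.5, 0.9]
finger_gap: 0.0911
```

```bash
python3 - <<'E'
from h import *
to([.474,-.011,.13],1.72)
im=bot.capture('top')[...,::-1]
cv2.imwrite('pics/e.png',im)
a=[cv2.resize(im[165:265,160:290],None,fx=6,fy=6,interpolation=cv2.INTER_CUBIC)]
cv2.imwrite('pics/e1.png',cv2.convertScaleAbs(a[0],alpha=1.6))
E
```

```text
t 10.13 tcp [ 0.4715 -0.0162  0.1935] zaxis [ 6.6e-03  2.0e-04 -1.0e+00] gap 0.0911 F [0.04 0.48 0.92]
shift units [-0.09  0.16  2.12]
jaw angle 1.7222
turn about tool z 0.0022 j6 -1.885
level rotvec (tool) [-0.0008  0.0066  0.    ]
```

View pics/e1.png

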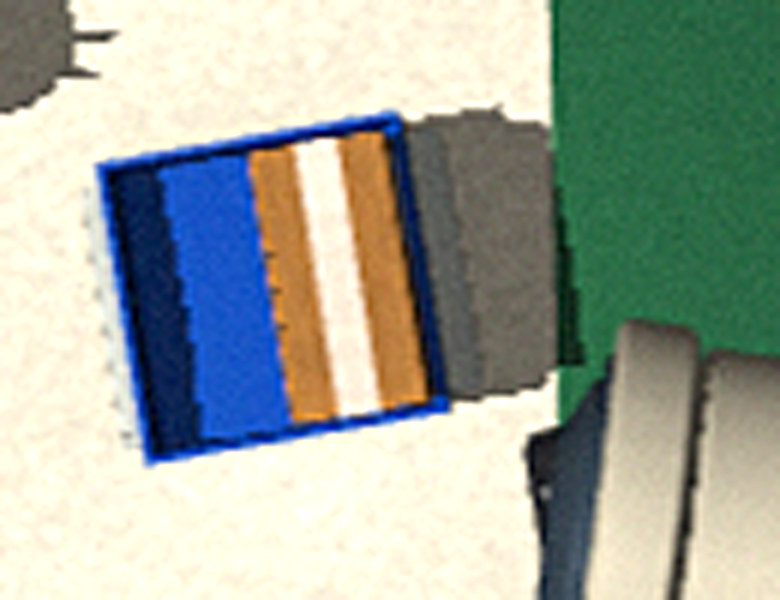

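The crop shows the carton upright along the tray's −y wall. Its inner top edge runs from (250,152) to (293,424), and the left strip is clear.

{"op": "send_rows", "data": {"targets": [[-0.09, 0.16, 0.4, -0.001, 0.007, 0.002], [0, 0, 0.6, 0, 0, 0], [0, 0, 0.5, 0, 0, 0], [0, 0, 0.3, 0, 0, 0], [0, 0, 0, 0, 0, 0]]}}

```text
time_s: 10.6
tcp_pos: [0.4765, -0.0062, 0.1358]
tool_rot: [0.0, -0.076, 0.997, 0.0]
ft_force: [-0.3, 0.0, 0.2]
finger_gap: 0.0913
```

```bash
python3 - <<'E'
from h import *
f=lambda p:(np.array(p,float)-2.5)/6+[160,165]
print('carton top',(tray(ray('top',f([[250,152],[293,424],[390,130],[430,402]]),.119))*1000).round(1).tolist())
print('rim outer',(tray(ray('top',f([[98,165],[148,464],[400,112],[447,410]]),.077))*1000).round(1).tolist())
to([.474,-.011,.082],1.72)
E
```

```text
carton top [[58.0, -5.1], [-61.1, -4.2], [57.1, -66.6], [-61.8, -64.1]]
rim outer [[67.6, 68.7], [-68.7, 68.0], [68.0, -69.5], [-67.6, -68.1]]
t 10.6 tcp [ 0.4765 -0.0062  0.1358] zaxis [ 7.e-04  2.e-04 -1.e+00] gap 0.0913 F [-0.27  0.02  0.23]
shift units [ 0.11 -0.15  1.79]
jaw angle 1.7237
turn about tool z 0.0037 j6 -1.862
level rotvec (tool) [ 0.0001  0.0007 -0.    ]
```

{"op": "send_rows", "data": {"targets": [[0.11, -0.12, 0.3, 0, 0.001, 0.003], [0, 0, 0.5, 0, 0, 0], [0, 0, 0.5, 0, 0, 0], [0, 0, 0.3, 0, 0, 0], [0, 0, 0, 0, 0, 0]]}}

```text
time_s: 11.02
tcp_pos: [0.4763, -0.0054, 0.0851]
tool_rot: [-0.0, -0.078, 0.997, 0.0]
ft_force: [-0.7, 0.1, 0.7]
finger_gap: 0.091
```

```bash
python3 -c "
from h import *
to([.474,-.011,.082],1.72)"
```

```text
t 11.02 tcp [ 0.4763 -0.0054  0.0851] zaxis [-6.e-04  4.e-04 -1.e+00] gap 0.091 F [-0.65  0.09  0.69]
shift units [ 0.11 -0.17  0.1 ]
jaw angle 1.7262
turn about tool z 0.0062 j6 -1.864
level rotvec (tool) [ 0.0005 -0.0005 -0.    ]
```

{"op": "send_rows", "data": {"targets": [[0.1, -0.2, 0.1, 0, 0, 0.006], [0.05, -0.1, 0, 0, 0, 0], [0, 0, 0, 0, 0, 0]]}}

```text
time_s: 11.27
tcp_pos: [0.474, -0.0143, 0.0823]
tool_rot: [-0.0, -0.076, 0.997, 0.0]
ft_force: [-0.1, -0.3, 0.0]
finger_gap: 0.0914
```

{"op": "send_rows", "data": {"targets": [[0, 0, 0, 0, 0, 0], [0, 0, 0, 0, 0, 0], [0, 0, 0, 0, 0, 0], [0, 0, 0, 0, 0, 0], [0, 0, 0, 0, 0, 0], [0, 0, 0, 0, 0, 0], [0, 0, 0, 0, 0, 0], [0, 0, 0, 0, 0, 0]], "hand": 1, "newtons": 25}}

```text
time_s: 11.93
tcp_pos: [0.475, -0.0146, 0.0842]
tool_rot: [0.001, -0.075, 0.997, -0.0]
ft_force: [0.2, 0.3, -1.7]
finger_gap: 0.0606
```

```bash
python3 -c "
from h import *
to([.474,-.011,.082],1.72)"
```

```text
t 11.93 tcp [ 0.475  -0.0146  0.0842] zaxis [ 2.3e-03  1.0e-04 -1.0e+00] gap 0.0606 F [ 0.18  0.25 -1.71]
shift units [0.02 0.12 0.07]
jaw angle 1.7213
turn about tool z 0.0013 j6 -1.878
level rotvec (tool) [-0.0003  0.0023  0.    ]
```

{"op": "send_rows", "data": {"targets": [[0, 0, -0.4, 0, 0.002, 0.001], [0, 0, -0.8, 0, 0, 0], [0, 0, -0.9, 0, 0, 0], [0, 0, -0.9, 0, 0, 0], [0, 0, -0.9, 0, 0, 0], [0, 0, -0.5, 0, 0, 0], [0, 0, 0, 0, 0, 0]]}}

```text
time_s: 12.52
tcp_pos: [0.4727, -0.0142, 0.2203]
tool_rot: [-0.003, -0.075, 0.997, 0.001]
ft_force: [1.9, 0.1, -2.7]
finger_gap: 0.0609
```

```bash
python3 -c "
from h import *
to([*world([-.031,.030]),.21],1.72)"
```

```text
t 12.52 tcp [ 0.4727 -0.0142  0.2203] zaxis [-6.3e-03  6.0e-04 -1.0e+00] gap 0.0609 F [ 1.89  0.06 -2.66]
shift units [-2.59  7.49  0.34]
jaw angle 1.7203
turn about tool z 0.0003 j6 -1.876
level rotvec (tool) [ 0.0015 -0.0061 -0.    ]
```

{"op": "send_rows", "data": {"targets": [[-0.15, 0.45, 0, 0.001, -0.006, 0], [-0.3, 0.8, 0, 0, 0, 0], [-0.3, 0.85, 0, 0, 0, 0], [-0.3, 0.85, 0, 0, 0, 0], [-0.3, 0.85, 0, 0, 0, 0], [-0.3, 0.85, 0, 0, 0, 0], [-0.3, 0.85, 0, 0, 0, 0], [-0.3, 0.8, 0, 0, 0, 0], [-0.1, 0.4, 0, 0, 0, 0], [0, 0, 0, 0, 0, 0], [0, 0, 0, 0, 0, 0]]}}

```text
time_s: 13.43
tcp_pos: [0.5102, 0.203, 0.2095]
tool_rot: [-0.005, -0.074, 0.997, -0.001]
ft_force: [-1.1, -0.5, -2.4]
finger_gap: 0.0612
```

```bash
python3 -c "
from h import *
to([*world([-.031,.030]),.19],1.72)"
```

```text
t 13.43 tcp [0.5102 0.203  0.2095] zaxis [-0.0092 -0.0027 -1.    ] gap 0.0612 F [-1.08 -0.46 -2.38]
shift units [-0.28  0.52  0.65]
jaw angle 1.718
turn about tool z -0.002 j6 -1.448
level rotvec (tool) [-0.0014 -0.0095  0.    ]
```

{"op": "send_rows", "data": {"targets": [[-0.2, 0.35, 0, -0.001, -0.01, -0.002], [-0.1, 0.2, 0, 0, 0, 0], [0, 0, 0, 0, 0, 0], [0, 0, 0, 0, 0, 0]]}}

```text
time_s: 13.77
tcp_pos: [0.5164, 0.219, 0.2082]
tool_rot: [-0.0, -0.073, 0.997, -0.001]
ft_force: [-0.1, 0.9, -2.9]
finger_gap: 0.0613
```

```bash
python3 - <<'E'
from h import *
to([*world([-.031,.030]),.15],1.72); print(tray(bot.state()['tcp_pos'][:2]))
im=bot.capture('scene')[...,::-1]
cv2.imwrite('pics/f.png',cv2.convertScaleAbs(cv2.resize(im[75:185,200:330],None,fx=5.4,fy=5.4,interpolation=cv2.INTER_CUBIC),alpha=1.3))
E
```

```text
t 13.77 tcp [0.5164 0.219  0.2082] zaxis [-6.0e-04 -1.4e-03 -1.0e+00] gap 0.0613 F [-0.1   0.91 -2.95]
shift units [0.01 0.03 1.94]
jaw angle 1.7178
turn about tool z -0.0022 j6 -1.422
level rotvec (tool) [-0.0013 -0.0008 -0.    ]
[[-0.03056328  0.02921548]]
```

View pics/f.png

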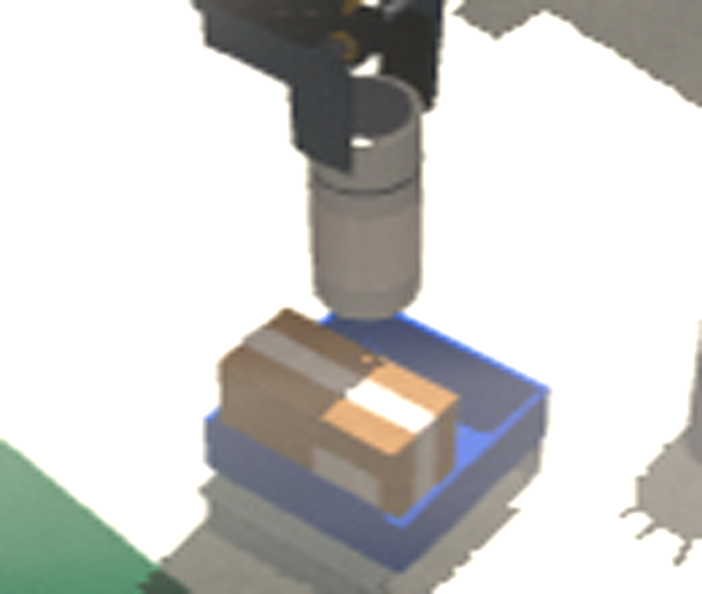

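```bash
python3 - <<'E'
from h import *
f=lambda p:(np.array(p,float)-2.2)/5.4+[200,75]
print((tray(ray('scene',f([[368,287]]),.124))*1000).round(1).tolist())
a=np.linspace(0,6.28,60); g=np.array([world([-.0306,.0292])])+.031*np.c_[np.cos(a),np.sin(a)]
p=(project('scene',np.c_[g,np.full(60,.124)])-[200,75])*5.4+2.2
print('predicted base circle: u',p[:,0].min(),p[:,0].max(),'v',p[:,1].min(),p[:,1].max())
E
```

```text
[[-28.7, 29.0]]
predicted base circle: u 309.5294963083083 421.49210134191026 v 249.8383826994404 322.1651499236226
```

The crop shows the jar held upright over the free strip. Its lower rim spans u 315–421 with its bottom at v 320, which matches the circle predicted from the TCP. Lowering.

{"op": "send_rows", "data": {"targets": [[0.05, 0.03, 0.3, -0.001, -0.001, -0.002], [0, 0, 0.5, 0, 0, 0], [0, 0, 0.5, 0, 0, 0], [0, 0, 0.3, 0, 0, 0], [0, 0, 0, 0, 0, 0]]}}

```text
time_s: 14.23
tcp_pos: [0.5148, 0.2178, 0.1576]
tool_rot: [0.001, -0.074, 0.997, 0.0]
ft_force: [-0.5, -0.0, -2.0]
finger_gap: 0.0612
```

```bash
python3 -c "
from h import *
to([*world([-.032,.030]),.1285],1.72); print(tray(bot.state()['tcp_pos'][:2]))"
```

```text
t 14.23 tcp [0.5148 0.2178 0.1576] zaxis [ 2.5e-03  2.0e-04 -1.0e+00] gap 0.0612 F [-0.53 -0.02 -1.96]
shift units [-0.01  0.06  0.97]
jaw angle 1.7181
turn about tool z -0.0019 j6 -1.424
level rotvec (tool) [-0.0001  0.0025  0.    ]
[[-0.03237035  0.02830874]]
```

{"op": "send_rows", "data": {"targets": [[0, 0.07, 0.2, 0, 0.002, -0.002], [0, 0.02, 0.3, 0, 0, 0], [0, 0, 0.25, 0, 0, 0], [0, 0, 0.1, 0, 0, 0], [0, 0, 0, 0, 0, 0]]}}

```text
time_s: 14.65
tcp_pos: [0.5146, 0.2205, 0.1302]
tool_rot: [0.0, -0.074, 0.997, 0.0]
ft_force: [-0.4, -0.0, -1.9]
finger_gap: 0.061
```

```bash
python3 -c "
from h import *
to([*world([-.032,.030]),.1285],1.72); print(tray(bot.state()['tcp_pos'][:2]))"
```

```text
t 14.65 tcp [0.5146 0.2205 0.1302] zaxis [ 8.e-04  1.e-04 -1.e+00] gap 0.061 F [-0.44 -0.01 -1.92]
shift units [-0.   -0.03  0.06]
jaw angle 1.7199
turn about tool z -0.0001 j6 -1.422
level rotvec (tool) [-0.      0.0008 -0.    ]
[[-0.03212868  0.03097488]]
```

{"op": "send_rows", "data": {"targets": [[0, -0.02, 0.07, 0, 0, 0], [0, 0, 0.05, 0, 0, 0], [0, 0, 0.03, 0, 0, 0]]}}

```text
time_s: 14.9
tcp_pos: [0.5172, 0.221, 0.128]
tool_rot: [0.003, -0.075, 0.997, 0.001]
ft_force: [-1.5, -1.9, 7.6]
finger_gap: 0.0611
```

```bash
python3 -c "
from h import *
to([*world([-.032,.030]),.1285],1.72); print(tray(bot.state()['tcp_pos'][:2]))"
```

```text
t 14.9 tcp [0.5172 0.221  0.128 ] zaxis [ 0.0065  0.0024 -1.    ] gap 0.0611 F [-1.45 -1.87  7.6 ]
shift units [ 0.08 -0.04 -0.02]
jaw angle 1.7202
turn about tool z 0.0002 j6 -1.423
level rotvec (tool) [0.0014 0.0068 0.    ]
[[-0.02948453  0.03114551]]
```

{"op": "send_rows", "data": {"targets": [[0.03, 0, -0.02, 0.001, 0.006, 0], [0, 0, 0.03, 0, 0, 0]]}}

```text
time_s: 15.07
tcp_pos: [0.5172, 0.2211, 0.1287]
tool_rot: [0.001, -0.075, 0.997, 0.0]
ft_force: [-0.5, -0.4, -1.2]
finger_gap: 0.0614
```

{"op": "send_rows", "data": {"targets": [[0, 0, 0, 0, 0, 0], [0, 0, 0, 0, 0, 0], [0, 0, 0, 0, 0, 0], [0, 0, 0, 0, 0, 0], [0, 0, 0, 0, 0, 0], [0, 0, -0.3, 0, 0, 0], [0, 0, -0.8, 0, 0, 0], [0, 0, -0.9, 0, 0, 0], [0, 0, -0.6, 0, 0, 0], [0, 0, 0, 0, 0, 0]], "hand": -1}}

```text
time_s: 15.9
tcp_pos: [0.5161, 0.2206, 0.2112]
tool_rot: [0.0, -0.075, 0.997, 0.0]
ft_force: [0.9, -0.3, 1.0]
finger_gap: 0.0913
```

```bash
python3 -c "
from h import *
to([.516,-.248,.2],1.72)"
```

```text
t 15.9 tcp [0.5161 0.2206 0.2112] zaxis [ 3.e-04  3.e-04 -1.e+00] gap 0.0913 F [ 0.92 -0.28  1.01]
shift units [  2.33 -15.45   0.37]
jaw angle 1.7201
turn about tool z 0.0001 j6 -1.423
level rotvec (tool) [0.0003 0.0004 0.    ]
```

{"op": "send_rows", "data": {"targets": [[0.07, -0.5, 0, 0, 0, 0], [0.15, -0.95, 0, 0, 0, 0], [0.15, -0.95, 0, 0, 0, 0], [0.15, -0.95, 0, 0, 0, 0], [0.15, -0.95, 0, 0, 0, 0], [0.15, -0.95, 0, 0, 0, 0], [0.15, -0.95, 0, 0, 0, 0], [0.15, -0.95, 0, 0, 0, 0], [0.15, -0.95, 0, 0, 0, 0], [0.15, -0.95, 0, 0, 0, 0], [0.15, -0.95, 0, 0, 0, 0], [0.15, -0.95, 0, 0, 0, 0]]}}

```text
time_s: 16.9
tcp_pos: [0.5138, -0.1208, 0.215]
tool_rot: [0.003, -0.079, 0.997, 0.001]
ft_force: [0.7, 0.8, -0.1]
finger_gap: 0.0913
```

{"op": "send_rows", "data": {"targets": [[0.15, -0.9, 0, 0, 0, 0], [0.15, -0.9, 0, 0, 0, 0], [0.15, -0.9, 0, 0, 0, 0], [0.1, -0.5, 0, 0, 0, 0], [0, 0, 0, 0, 0, 0], [0, 0, 0, 0, 0, 0]]}}

```text
time_s: 17.4
tcp_pos: [0.5107, -0.2288, 0.2153]
tool_rot: [0.003, -0.076, 0.997, 0.001]
ft_force: [0.5, 0.3, 0.4]
finger_gap: 0.0913
```

```bash
python3 - <<'E'
from h import *
to([.516,-.248,.165],1.72)
im=bot.capture('top')[...,::-1]; a=im[165:265,160:290]
im2=bot.capture('scene')[...,::-1]; b=im2[120:220,125:305] ; b2=im2[150:250,90:220]
v=np.vstack([cv2.resize(x,(520,400),interpolation=cv2.INTER_CUBIC) for x in(a,)]); 
b=cv2.resize(im2[110:260,80:310],(767,500),interpolation=cv2.INTER_CUBIC)
cv2.imwrite('pics/g.png',cv2.convertScaleAbs(b,alpha=1.3)); cv2.imwrite('pics/top2.png',im)
E
```

```text
t 17.4 tcp [ 0.5107 -0.2288  0.2153] zaxis [ 0.0065  0.0017 -1.    ] gap 0.0913 F [0.5  0.34 0.44]
shift units [-0.07 -0.66  1.68]
jaw angle 1.7225
turn about tool z 0.0025 j6 -2.255
level rotvec (tool) [0.0007 0.0067 0.    ]
```

View pics/g.png

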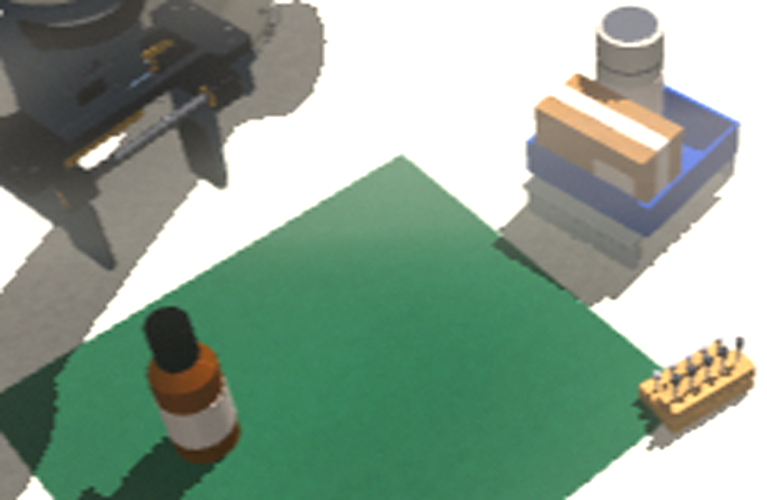

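The crop shows the carton and jar standing upright in the tray. The bottle's cap top is at crop (167,321) and its base at about (201,440).

```bash
python3 - <<'E'
from h import *
f=lambda p:(np.array(p,float)-1.2)/3.335+[80,110]
print(ray('scene',f([[167,322]]),.145),ray('scene',f([[201,441]]),0.),ray('top',[377.3,222.3],.145))
# jar in tray, top cam
im=cv2.imread('pics/top2.png'); h=cv2.cvtColor(im,cv2.COLOR_BGR2HSV).astype(int)
g,c,s=blob((h[...,2]>50)&(h[...,2]<140)&(h[...,1]<70),(205,222),25,40); e=cv2.fitEllipse(cv2.findContours(g,0,2)[0][0]); print('jar lid',e,tray(ray('top',e[0],.164)))
E
```

```text
[[ 0.51901896 -0.24975447]] [[ 0.51896277 -0.25677521]] [[ 0.51577082 -0.24880712]]
jar lid ((189.26931762695312, 225.8826446533203), (19.505277633666992, 21.64835548400879), 39.33720779418945) [[-0.02915218  0.03322198]]
```

{"op": "send_rows", "data": {"targets": [[-0.05, -0.35, 0.3, 0.001, 0.007, 0.002], [-0.03, -0.3, 0.4, 0, 0, 0], [0, 0, 0.4, 0, 0, 0], [0, 0, 0.2, 0, 0, 0], [0, 0, 0, 0, 0, 0], [0, 0, 0, 0, 0, 0]]}}

```text
time_s: 18.0
tcp_pos: [0.5174, -0.2453, 0.1718]
tool_rot: [-0.001, -0.078, 0.997, 0.0]
ft_force: [-0.5, -0.1, -0.0]
finger_gap: 0.0909
```

```bash
python3 -c "
from h import *
to([.517,-.249,.108],1.72)"
```

```text
t 18.0 tcp [ 0.5174 -0.2453  0.1718] zaxis [-1.9e-03  3.0e-04 -1.0e+00] gap 0.0909 F [-0.48 -0.12 -0.02]
shift units [ 0.03 -0.12  2.13]
jaw angle 1.7267
turn about tool z 0.0067 j6 -2.273
level rotvec (tool) [ 0.0006 -0.0019 -0.    ]
```

{"op": "send_rows", "data": {"targets": [[0.02, -0.1, 0.3, 0, -0.002, 0.006], [0, -0.04, 0.5, 0, 0, 0], [0, 0, 0.5, 0, 0, 0], [0, 0, 0.45, 0, 0, 0], [0, 0, 0.3, 0, 0, 0], [0, 0, 0, 0, 0, 0], [0, 0, 0, 0, 0, 0]]}}

```text
time_s: 18.58
tcp_pos: [0.5188, -0.2508, 0.1075]
tool_rot: [0.002, -0.075, 0.997, -0.001]
ft_force: [0.3, 0.1, 0.6]
finger_gap: 0.0912
```

```bash
python3 -c "
from h import *
to([.517,-.249,.108],1.72)"
```

```text
t 18.58 tcp [ 0.5188 -0.2508  0.1075] zaxis [ 0.0036 -0.0013 -1.    ] gap 0.0912 F [0.33 0.11 0.61]
shift units [ 0.05  0.07 -0.02]
jaw angle 1.72
turn about tool z 0.0 j6 -2.275
level rotvec (tool) [-0.0018  0.0034 -0.    ]
```

{"op": "send_rows", "data": {"targets": [[0.04, 0.05, 0, -0.002, 0.003, 0], [0, 0, 0, 0, 0, 0], [0, 0, 0, 0, 0, 0], [0, 0, 0, 0, 0, 0], [0, 0, 0, 0, 0, 0], [0, 0, 0, 0, 0, 0], [0, 0, 0, 0, 0, 0], [0, 0, 0, 0, 0, 0], [0, 0, 0, 0, 0, 0], [0, 0, 0, 0, 0, 0], [0, 0, 0, 0, 0, 0]], "hand": 1, "newtons": 30}}

```text
time_s: 19.5
tcp_pos: [0.5189, -0.2502, 0.1108]
tool_rot: [0.002, -0.075, 0.997, -0.001]
ft_force: [0.2, 0.9, 0.7]
finger_gap: 0.033
```

```bash
python3 -c "
from h import *
to([*world([.034,.030]),.25],1.72)"
```

```text
t 19.5 tcp [ 0.5189 -0.2502  0.1108] zaxis [ 0.0043 -0.002  -1.    ] gap 0.033 F [0.19 0.88 0.69]
shift units [-4.42 15.49 -4.66]
jaw angle 1.7201
turn about tool z 0.0001 j6 -2.274
level rotvec (tool) [-0.0026  0.0039  0.    ]
```

{"op": "send_rows", "data": {"targets": [[0, 0, -0.3, -0.002, 0.004, 0], [0, 0, -0.7, 0, 0, 0], [0, 0, -0.8, 0, 0, 0], [0, 0, -0.9, 0, 0, 0], [0, 0, -0.9, 0, 0, 0], [-0.1, 0.4, -0.8, 0, 0, 0], [-0.26, 0.9, -0.3, 0, 0, 0], [-0.26, 0.9, 0, 0, 0, 0], [-0.26, 0.9, 0, 0, 0, 0], [-0.26, 0.9, 0, 0, 0, 0], [-0.26, 0.9, 0, 0, 0, 0], [-0.26, 0.9, 0, 0, 0, 0]]}}

```text
time_s: 20.5
tcp_pos: [0.5402, -0.0681, 0.2558]
tool_rot: [-0.003, -0.071, 0.997, 0.001]
ft_force: [0.2, 0.4, -2.3]
finger_gap: 0.0329
```

```bash
python3 -c "
from h import *
to([*world([.034,.030]),.25],1.72)"
```

```text
t 20.5 tcp [ 0.5402 -0.0681  0.2558] zaxis [-0.0065  0.0019 -1.    ] gap 0.0329 F [ 0.21  0.36 -2.28]
shift units [-2.72  9.63  0.2 ]
jaw angle 1.7122
turn about tool z -0.0078 j6 -1.948
level rotvec (tool) [ 0.0028 -0.0062 -0.    ]
```

{"op": "send_rows", "data": {"targets": [[-0.26, 0.9, 0, 0.003, -0.006, -0.008], [-0.26, 0.9, 0, 0, 0, 0], [-0.26, 0.9, 0, 0, 0, 0], [-0.26, 0.9, 0, 0, 0, 0], [-0.26, 0.9, 0, 0, 0, 0], [-0.26, 0.9, 0, 0, 0, 0], [-0.26, 0.9, 0, 0, 0, 0], [-0.26, 0.9, 0, 0, 0, 0], [-0.26, 0.9, 0, 0, 0, 0], [-0.15, 0.5, 0, 0, 0, 0], [0, 0, 0, 0, 0, 0], [0, 0, 0, 0, 0, 0]]}}

```text
time_s: 21.5
tcp_pos: [0.5725, 0.2174, 0.2514]
tool_rot: [-0.004, -0.077, 0.997, 0.0]
ft_force: [0.0, -0.4, -2.6]
finger_gap: 0.0329
```

```bash
python3 -c "
from h import *
to([*world([.034,.030]),.23],1.72)"
```

```text
t 21.5 tcp [0.5725 0.2174 0.2514] zaxis [-7.4e-03 -5.0e-04 -1.0e+00] gap 0.0329 F [ 0.   -0.44 -2.59]
shift units [-0.32  0.35  0.71]
jaw angle 1.7256
turn about tool z 0.0056 j6 -1.461
level rotvec (tool) [ 0.0006 -0.0074  0.    ]
```

{"op": "send_rows", "data": {"targets": [[-0.2, 0.2, 0, 0.001, -0.007, 0.005], [-0.15, 0.15, 0, 0, 0, 0], [-0.05, 0.05, 0, 0, 0, 0], [0, 0, 0, 0, 0, 0], [0, 0, 0, 0, 0, 0]]}}

```text
time_s: 21.92
tcp_pos: [0.5833, 0.2294, 0.2507]
tool_rot: [-0.001, -0.073, 0.997, -0.001]
ft_force: [-1.0, 0.0, -2.3]
finger_gap: 0.033
```

```bash
python3 - <<'E'
from h import *
to([*world([.034,.030]),.2],1.72); s=bot.state();print(tray(s['tcp_pos'][:2]))
im=bot.capture('scene')[...,::-1]
cv2.imwrite('pics/k.png',cv2.convertScaleAbs(cv2.resize(im[75:185,200:330],None,fx=5.4,fy=5.4,interpolation=cv2.INTER_CUBIC),alpha=1.3))
z=s['tcp_pos'][2]-.1108
a=np.linspace(0,6.28,60); g=s['tcp_pos'][:2]+.027*np.c_[np.cos(a),np.sin(a)]
p=(project('scene',np.c_[g,np.full(60,z)])-[200,75])*5.4+2.2
print('predicted base circle: u',p[:,0].min(),p[:,0].max(),'v',p[:,1].min(),p[:,1].max())
E
```

```text
t 21.92 tcp [0.5833 0.2294 0.2507] zaxis [-0.0013 -0.0015 -1.    ] gap 0.033 F [-1.    0.04 -2.31]
shift units [0.1  0.01 1.69]
jaw angle 1.7174
turn about tool z -0.0026 j6 -1.437
level rotvec (tool) [-0.0013 -0.0015  0.    ]
[[0.03712758 0.02961653]]
predicted base circle: u 415.4307041950372 516.4130918943154 v 279.8099615356224 345.6905872139558
```

View pics/k.png

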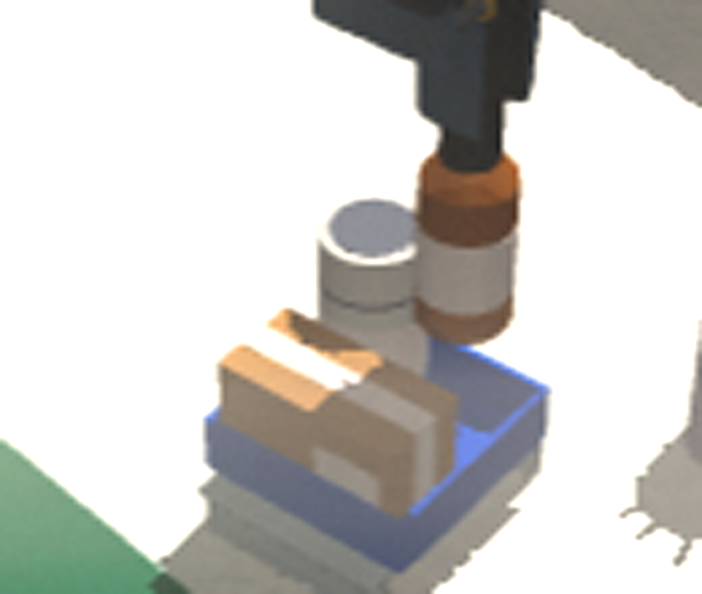

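The crop shows the bottle upright over the free half of the strip. Its base spans u 413–514 with its bottom at v 345, as predicted. Lowering with a 2 mm x correction.

{"op": "send_rows", "data": {"targets": [[0.07, 0.01, 0.3, -0.001, -0.001, -0.002], [0.03, 0, 0.5, 0, 0, 0], [0, 0, 0.5, 0, 0, 0], [0, 0, 0.4, 0, 0, 0], [0, 0, 0.1, 0, 0, 0], [0, 0, 0, 0, 0, 0]]}}

```text
time_s: 22.47
tcp_pos: [0.5791, 0.2272, 0.193]
tool_rot: [0.0, -0.074, 0.997, -0.0]
ft_force: [0.8, 0.1, -3.0]
finger_gap: 0.0333
```

```bash
python3 -c "
from h import *
to([*world([.035,.030]),.1548],1.72); print(tray(bot.state()['tcp_pos'][:2]))"
```

```text
t 22.47 tcp [0.5791 0.2272 0.193 ] zaxis [ 3.e-04 -1.e-04 -1.e+00] gap 0.0333 F [ 0.77  0.14 -2.99]
shift units [-0.08  0.06  1.27]
jaw angle 1.718
turn about tool z -0.002 j6 -1.44
level rotvec (tool) [-0.0001  0.0002 -0.    ]
[[0.03263914 0.02806374]]
```

{"op": "send_rows", "data": {"targets": [[-0.05, 0.05, 0.2, 0, 0, -0.002], [0, 0, 0.35, 0, 0, 0], [0, 0, 0.35, 0, 0, 0], [0, 0, 0.25, 0, 0, 0], [0, 0, 0, 0, 0, 0]]}}

```text
time_s: 22.88
tcp_pos: [0.581, 0.229, 0.1563]
tool_rot: [0.001, -0.075, 0.997, 0.0]
ft_force: [-0.5, -0.2, -2.9]
finger_gap: 0.0332
```

```bash
python3 -c "
from h import *
to([*world([.034,.030]),.1548],1.72); print(tray(bot.state()['tcp_pos'][:2]))"
```

```text
t 22.88 tcp [0.581  0.229  0.1563] zaxis [ 2.2e-03  5.0e-04 -1.0e+00] gap 0.0332 F [-0.48 -0.22 -2.89]
shift units [0.03 0.01 0.05]
jaw angle 1.72
turn about tool z 0.0 j6 -1.44
level rotvec (tool) [0.0002 0.0022 0.    ]
[[0.03480528 0.02955735]]
```

{"op": "send_rows", "data": {"targets": [[0, 0, 0.06, 0, 0.002, 0], [0, 0, 0.05, 0, 0, 0], [0, 0, 0.03, 0, 0, 0]]}}

```text
time_s: 23.13
tcp_pos: [0.5834, 0.2303, 0.1549]
tool_rot: [0.003, -0.075, 0.997, 0.001]
ft_force: [-0.2, -1.1, 1.7]
finger_gap: 0.033
```

```bash
python3 -c "
from h import *
to([*world([.034,.030]),.1548],1.72)"
```

```text
t 23.13 tcp [0.5834 0.2303 0.1549] zaxis [ 0.0056  0.0027 -1.    ] gap 0.033 F [-0.17 -1.1   1.75]
shift units [ 0.11 -0.02  0.  ]
jaw angle 1.7203
turn about tool z 0.0003 j6 -1.44
level rotvec (tool) [0.0018 0.006  0.    ]
```

{"op": "send_rows", "data": {"targets": [[0.03, 0, 0.02, 0.002, 0.006, 0], [0, 0, 0.04, 0, 0, 0]]}}

```text
time_s: 23.3
tcp_pos: [0.5835, 0.2305, 0.1545]
tool_rot: [0.001, -0.075, 0.997, 0.0]
ft_force: [-0.2, 1.2, 12.4]
finger_gap: 0.033
```

{"op": "send_rows", "data": {"targets": [[0, 0, 0, 0, 0, 0], [0, 0, 0, 0, 0, 0], [0, 0, 0, 0, 0, 0], [0, 0, 0, 0, 0, 0], [0, 0, 0, 0, 0, 0], [0, 0, 0, 0, 0, 0], [0, 0, -0.3, 0, 0, 0], [0, 0, -0.7, 0, 0, 0], [0, 0, -0.9, 0, 0, 0], [0, 0, -0.9, 0, 0, 0], [0, 0, -0.4, 0, 0, 0]], "hand": -1}}

```text
time_s: 24.22
tcp_pos: [0.5814, 0.2298, 0.253]
tool_rot: [-0.002, -0.075, 0.997, -0.001]
ft_force: [0.2, -0.2, 0.8]
finger_gap: 0.091
```

{"op": "send_rows", "data": {"targets": [[0, -0.5, 0, 0, 0, 0], [0.3, -0.9, 0, 0, 0, 0], [0.3, -0.9, 0, 0, 0, 0], [0.3, -0.9, 0, 0, 0, 0], [0.3, -0.9, 0, 0, 0, 0], [0.3, -0.9, 0, 0, 0, 0], [0.3, -0.9, 0, 0, 0, 0], [0.3, -0.9, 0, 0, 0, 0], [0, -0.5, 0, 0, 0, 0], [0, 0, 0, 0, 0, 0], [0, 0, 0, 0, 0, 0]]}}

```text
time_s: 25.13
tcp_pos: [0.5493, -0.0108, 0.2576]
tool_rot: [0.001, -0.075, 0.997, -0.001]
ft_force: [0.3, 1.2, -0.2]
finger_gap: 0.091
```

```bash
python3 - <<'E'
from h import *
print(bot.state()['tcp_pos'])
a,b=[cv2.resize(bot.capture(n)[...,::-1][r:r+100,c:c+125],(395,316),interpolation=cv2.INTER_CUBIC) for n,r,c in(('top',165,150),('scene',90,210))]
cv2.imwrite('pics/z.png',cv2.convertScaleAbs(np.hstack([a,b]),alpha=1.5))
E
```

```text
[ 0.54933322 -0.01083897  0.2576488 ]
```

View pics/z.png

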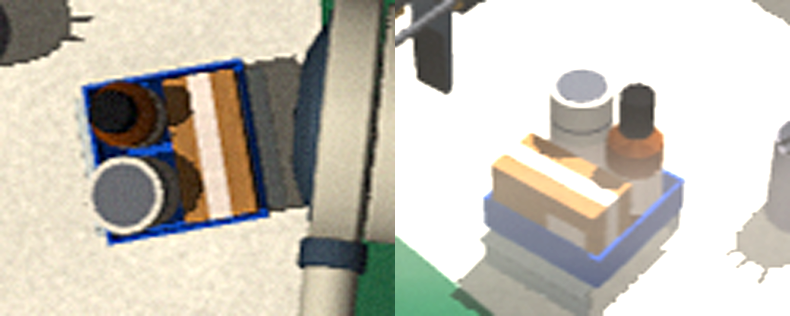

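Both views show the carton, jar and bottle standing side by side in the tray, with the gripper clear. I'll triangulate the jar lid and cap top as a quick height check, then hand in.

```bash
python3 - <<'E'
from h import *
def P(n):
    c=bot.camera_info(n); return np.array([[c['fx'],0,c['cx']],[0,c['fy'],c['cy']],[0,0,1]])@np.c_[R.from_rotvec(c['rvec']).as_matrix(),c['tvec']]
for n,a,b in(('jar lid (z .164)',(127,194),(582,86)),('cap (z .189)',(109,105),(638,90)),('carton far top corner (z .119)',(243,73),(633,190))):
    a=(np.array(a,float)-1.1)/3.16+[150,165]; b=(np.array(b,float)-[396.1,1.1])/3.16+[210,90]
    X=cv2.triangulatePoints(P('top'),P('scene'),a[:,None],b[:,None]); X=(X[:3]/X[3]).ravel(); print(n,tray(X[:2]).round(4),X[2].round(4))
s=bot.state(); print(s['time_s'],abs(s['joint_velocities']).max())
bot.close_job()
E
```

```text
jar lid (z .164) [[-0.0291  0.0328]] 0.1622
cap (z .189) [[0.0387 0.0289]] 0.1935
carton far top corner (z .119) [[ 0.069  -0.0574]] 0.1505
25.2333 0.0225458519923174
the job is handed in; nothing more can be done
```

All three goods are in the tray, and the job was handed in at about 25 s of robot time. I set the carton along the −y wall, the jar at about x −30 mm and the bottle at about x +35 mm. I felt each one touch the floor before opening the gripper.

**Final checks:**
- **Pictures:** both views showed all three upright inside the tray, with the gripper well clear.
- **Jar:** two-view triangulation put the lid at 162 mm (expected 164 mm).
- **Bottle:** the cap came out at 193.5 mm (expected 189 mm). This is within hand-picked pixel error, but it is the looser of the two.
- **Carton:** the final height check failed, giving 150 mm instead of 119 mm. I had picked two different corners in the two views, so it says nothing either way and I did not repeat it. The carton's seating rests on the roughly 20 N upward force felt just before release, plus the pictures. An earlier top view also put its top edges within about 2 mm of where they should be.
- **Bystanders:** I did not re-measure the cast, bur block or pot at the end. No move passed close to them.

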